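# Sort the vial stands that rock from the steady ones

## Task

Each of the three white vial stands either stands steady or rocks when you press down on its blue corner: put the steady ones in the green tray and the rocking ones in the red tray. Set them down on their feet, flat on the tray floor, without dropping them or tipping them over, and leave the bottle, the beaker and the tip box where they are.

Things in the scene. Friction and masses are not known exactly. Their poses are not given: they have to be found in the camera images.
- stand_1: White vial stand, 0.26 to 0.43 kg: square plate 80 x 80 x 8 mm, top 30 mm above the feet's undersides; black round well marks, blue corner at (+x, +y), grey square upright handle 24 x 24 mm from 30 to 75 mm high, centred at x = y = -10 mm, near the centre of mass. Origin: plate centre at the feet's undersides; z up, x and y along the edges of plate and handle. Rests level.
- corner_1 (a point): Pressing point on top of stand 1's blue corner: x = y = 29 mm, 30 mm high. The foot beneath, unseen, may be down or folded up (any mix over the three stands). Pressed here, a steady stand sinks under 1 mm; a rocking one gives at about 1 N, sinks about 4 mm (tilts about 0.1 rad), then stops hard; it comes level again when let go. Other corners tell nothing.
- handle_1 (a point): Centre of the top of stand 1's handle: x = y = -10 mm, 75 mm high in the stand's frame.
- stand_2: White vial stand, 0.26 to 0.43 kg: square plate 80 x 80 x 8 mm, top 30 mm above the feet's undersides; black round well marks, blue corner at (+x, +y), grey square upright handle 24 x 24 mm from 30 to 75 mm high, centred at x = y = -10 mm, near the centre of mass. Origin: plate centre at the feet's undersides; z up, x and y along the edges of plate and handle. Rests level.
- corner_2 (a point): Pressing point on top of stand 2's blue corner: x = y = 29 mm, 30 mm high. The foot beneath, unseen, may be down or folded up (any mix over the three stands). Pressed here, a steady stand sinks under 1 mm; a rocking one gives at about 1 N, sinks about 4 mm (tilts about 0.1 rad), then stops hard; it comes level again when let go. Other corners tell nothing.
- handle_2 (a point): Centre of the top of stand 2's handle: x = y = -10 mm, 75 mm high in the stand's frame.
- stand_3: White vial stand, 0.26 to 0.43 kg: square plate 80 x 80 x 8 mm, top 30 mm above the feet's undersides; black round well marks, blue corner at (+x, +y), grey square upright handle 24 x 24 mm from 30 to 75 mm high, centred at x = y = -10 mm, near the centre of mass. Origin: plate centre at the feet's undersides; z up, x and y along the edges of plate and handle. Rests level.
- corner_3 (a point): Pressing point on top of stand 3's blue corner: x = y = 29 mm, 30 mm high. The foot beneath, unseen, may be down or folded up (any mix over the three stands). Pressed here, a steady stand sinks under 1 mm; a rocking one gives at about 1 N, sinks about 4 mm (tilts about 0.1 rad), then stops hard; it comes level again when let go. Other corners tell nothing.
- handle_3 (a point): Centre of the top of stand 3's handle: x = y = -10 mm, 75 mm high in the stand's frame.
- green_tray: Green open tray for the steady stands, fixed: 298 mm (its x) by 118 mm (its y), inside 290 x 110 mm, floor 4 mm thick, walls 18 mm high from the bench. It holds three stands in a row along its x. Origin: centre of its underside, z up. The two trays may be on either side.
- red_tray: Red open tray for the rocking stands, fixed: 298 mm (its x) by 118 mm (its y), inside 290 x 110 mm, floor 4 mm thick, walls 18 mm high from the bench. It holds three stands in a row along its x. Origin: centre of its underside, z up. The two trays may be on either side.
- bottle: Amber bottle with a green cap, 66 mm across, 150 mm tall, 0.45 kg, loose, to be left alone. Origin: centre of its underside, z up.
- beaker: Open glass beaker, 68 mm across, 85 mm tall, loose, to be left alone. Origin: centre of its underside, z up.
- tip_box: Orange pipette tip box with a clear lid, 90 mm (x) by 60 mm (y), 55 mm tall, loose, to be left alone. Origin: centre of its underside, z up.
Mind the look-alikes: they are no part of the job. Leave any purple or turquoise look-alike of the stand_3 alone.

How it is judged:
At the end, for the whole second after the job is handed in: Every steady stand (foot down) is in the green tray and every rocking one (foot folded) in the red: centre within 120 mm along and 35 mm across of the tray centre, feet on the tray floor (under 10 mm above the tray underside), within 0.12 rad of level, at rest, let go (((z of foot_1_c0 in the frame of stand_1 below 0.0073 m and x of stand_1 in the frame of green_tray between -0.12 and 0.12 m and y of stand_1 in the frame of green_tray between -0.035 and 0.035 m and z of stand_1 in the frame of green_tray between -0.002 and 0.01 m) or (z of foot_1_c0 in the frame of stand_1 above 0.0073 m and x of stand_1 in the frame of red_tray between -0.12 and 0.12 m and y of stand_1 in the frame of red_tray between -0.035 and 0.035 m and z of stand_1 in the frame of red_tray between -0.002 and 0.01 m)) and angle between each of stand_1, stand_2, stand_3's own z axis and vertical below 0.12 rad and linear speed of each of stand_1, stand_2, stand_3 below 0.03 m/s and contact force between the fingers and stand_1 below 0.1 N and ((z of foot_2_c0 in the frame of stand_2 below 0.0073 m and x of stand_2 in the frame of green_tray between -0.12 and 0.12 m and y of stand_2 in the frame of green_tray between -0.035 and 0.035 m and z of stand_2 in the frame of green_tray between -0.002 and 0.01 m) or (z of foot_2_c0 in the frame of stand_2 above 0.0073 m and x of stand_2 in the frame of red_tray between -0.12 and 0.12 m and y of stand_2 in the frame of red_tray between -0.035 and 0.035 m and z of stand_2 in the frame of red_tray between -0.002 and 0.01 m)) and contact force between the fingers and stand_2 below 0.1 N and ((z of foot_3_c0 in the frame of stand_3 below 0.0073 m and x of stand_3 in the frame of green_tray between -0.12 and 0.12 m and y of stand_3 in the frame of green_tray between -0.035 and 0.035 m and z of stand_3 in the frame of green_tray between -0.002 and 0.01 m) or (z of foot_3_c0 in the frame of stand_3 above 0.0073 m and x of stand_3 in the frame of red_tray between -0.12 and 0.12 m and y of stand_3 in the frame of red_tray between -0.035 and 0.035 m and z of stand_3 in the frame of red_tray between -0.002 and 0.01 m)) and contact force between the fingers and stand_3 below 0.1 N); the robot touches nothing.
It fails at once if the bottle, beaker or tip box is moved more than 25 mm or tipped over (distance of any of bottle, beaker, tip_box from where it was at the start of the episode above 0.025 m or angle between any of bottle, beaker, tip_box's own z axis and vertical above 0.3 rad).
It fails at once if a vial stand is tipped by more than 30 degrees (angle between any of stand_1, stand_2, stand_3's own z axis and vertical above 0.52 rad).
It fails at once if a vial stand is dropped from more than about 20 mm or thrown ((linear speed of stand_1 above 0.6 m/s and contact force between the fingers and stand_1 below 0.01 N) or (linear speed of stand_2 above 0.6 m/s and contact force between the fingers and stand_2 below 0.01 N) or (linear speed of stand_3 above 0.6 m/s and contact force between the fingers and stand_3 below 0.01 N)).
It also fails if it takes over 72 s, if anything falls off the work surface, if the arm or the gripper's body presses on something with over 40 N, if the wrist force passes 120 N, or if a joint passes its speed limit or range.

## Robot

A 7-joint arm with a two-finger parallel gripper is mounted at the origin on the work surface. World frame = base frame: x ahead of the robot, y to its left, z up, the work surface at z = 0. Lengths are in m, angles in rad, forces in N, time in s.
With the tool pointing down it reaches from about 0.425 to 0.875 m from the base axis. Payload 8.4 kg.
Tool frame: the origin (TCP) lies where the fingers leave the gripper's body, on its centre line; the fingertips stand 70 mm ahead of it and the grasp point (between the pads) lies 51 mm ahead of it; z points along the fingers, y is the line along which they close (so a half turn about z gives the same grasp; the last joint's range is limited). The gripper opens to 87 mm and grips with 3 to 60 N. Pads are 19 mm wide; open, the fingers measure 117 mm over their backs; the gripper's body (75 mm by 190 mm) begins 51 mm behind the grasp point.
Start: joints at [1.181, 0.333, 0.04, 1.465, -0.013, 1.343, -0.059], TCP at [0.186, -0.623, 0.292] pointing down, gripper open.
Joint ranges: [-2.58, 2.58], [-0.38, 2.09], [-1.3, 1.39], [0.25, 2.4], [-1.5, 4.64], [0.08, 2.09], [-2.65, 2.65]. Speed limits (rad/s): [2.22, 2.22, 2.79, 2.79, 3.14, 3.14, 3.14].

## Interface

Orientations are given as a unit quaternion [x, y, z, w].
In Python, from plant import ctrl, eyes gives the robot as it stands. The module is installed in compiled form; this text tells all that it offers.
- The arm moves only by the tool arm_command, never from a script. Its argument "deltas" is a list that holds one entry, the list of rows, each a list of 5 numbers: the shift along the tool's x, y, z in cm, then the turn about the tool's z in rad, then the opening in per cent of the stroke, from 0 (shut) to 100 (fully open). In form: [[[tx, ty, tz, spin, claw], ...]]. A call has 1 to 5 rows; each row is the pose to reach, as a shift and turn from the pose commanded when the call began, along the tool's axes at that moment; what a row does not reach only later rows make up. A row lasts 1/12 s, in which the tool goes at most 41.7 mm and 7.16 degrees, less where a joint would pass 70% of its speed; a pose out of reach is approached as far as the arm can. A call with a gripper value outside its range is refused whole. The fingers move at their own pace and stop on an object; "grip_force" is the grip in N (left out, the last holds). Time passes only in rows, so rows that repeat a pose let the fingers close. It gives the time, the measured TCP pose, the force, the opening and the grip force at its end, in the units of the state.
- ctrl.get_state(): the state, without advancing time (a new reading comes with each control period).
- eyes.snapshot(name): name is "scene" or "top"; returns a dict with "image" (420x560x3 uint8, red, green, blue), "vertical_fov" (degrees; the focal length in pixels is half the picture's height over the tangent of half this angle, whatever the lens; pixels are square), "cx", "cy" (the principal point, pixels), "dist_coeffs" ([k1, k2, p1, p2, k3] as OpenCV has them; the pictures are not rectified), "rvec" (rotation vector, rad) and "tvec" (3), from world to camera coordinates, as OpenCV has them. Camera axes: x right, y down, z forward; pixel columns grow to the right and rows downward; lengths in m; the calibration is good to about 2 mm. A picture is of the moment at which its call begins. There is no depth.
- ctrl.close_job(): hands the job in; it is judged then, once.
The state is a dict: "time": time; "qpos": joint angles; "joint_velocities": joint speeds; "effort": joint torques, N m; "tool_pos": TCP position; "ee_rot": TCP orientation; "ft_force": force on the tool from outside, world axes, zero at the start; "moment": the same for the moment, N m; "gripper_width": finger opening in m; "gripper_force": force on a finger pad.
Only numpy, scipy, OpenCV 4.12 (cv2) and the standard library are available. Lean on these libraries where they do the work, as an engineer would, in place of code of your own. Each camera call takes 0.05 s, during which the arm holds its last target. There are 200 camera calls.

## Working session

There is one attempt and no reset: what is moved stays moved. The work goes in short steps, Python scripts to look and compute and a tool call to move; the robot and the scene stay as the last step left them, time stands still between calls to the robot, and variables do not carry over. Pictures are saved under pics/ and viewed, at most 10 in all, crops included, and the job is handed in when it is done.

Besides the shell and the picture viewer there is one more tool, called after "Request:" as name(argument=value, ...) on one line, values as JSON. arm_command: Moves the arm, as the interface text tells. Its arguments: {"type":"object","properties":{"deltas":{"type":"array"},"grip_force":{"type":"number"}},"required":["deltas"]}

```bash
mkdir -p pics; python3 - <<'E'
from plant import ctrl, eyes
import cv2,pickle
s=ctrl.get_state();print({k:s[k] for k in("time","tool_pos","ee_rot","ft_force","gripper_width")})
d={}
for n in("top","scene"):
    r=eyes.snapshot(n);d[n]=r
    cv2.imwrite(f"pics/{n}0.png",r["image"][:,:,::-1]);print({k:r[k] for k in r if k!="image"})
pickle.dump(d,open("snap0.pkl","wb"))
E
```

```text
{'time': 0.0, 'tool_pos': array([ 0.18624784, -0.62238184,  0.29136383]), 'ee_rot': array([ 9.89445596e-01,  1.44902604e-01, -1.83313542e-04, -7.84168168e-04]), 'ft_force': array([ 0.15049276, -0.0865677 ,  0.58057481]), 'gripper_width': 0.08670252564335693}
{'vertical_fov': 48.53579983099159, 'cx': 273.7670478293182, 'cy': 209.8268940252254, 'dist_coeffs': array([-0.10441163,  0.        ,  0.        ,  0.        ,  0.        ]), 'rvec': array([ 2.21021777, -2.14350362,  0.1221038 ]), 'tvec': array([-0.07946878,  0.65867   ,  1.13750366])}
{'vertical_fov': 55.190756574930475, 'cx': 287.4777800616162, 'cy': 207.21747284757853, 'dist_coeffs': array([0.02197557, 0.        , 0.        , 0.        , 0.        ]), 'rvec': array([ 2.33034204,  0.65050634, -0.23802923]), 'tvec': array([-0.5142798 , -0.21136466,  1.37020458])}
```

View pics/top0.png

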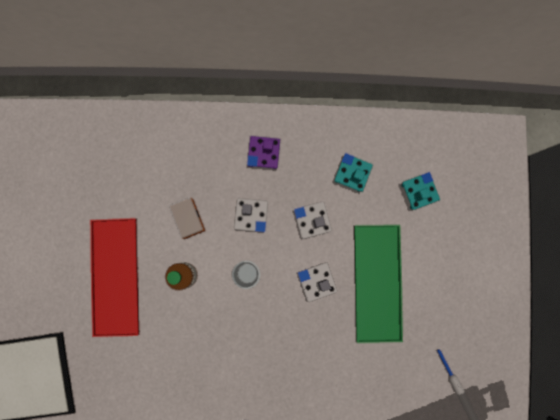

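View pics/scene0.png

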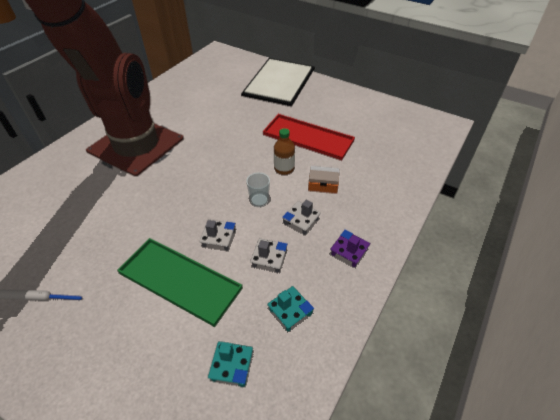

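The top view shows white stands at about (251,216), (312,220) and (317,282), with blue corners at (261,227), (300,212) and (304,275). The red tray is at (115,277), the green at (378,283), the bottle at (180,276), the beaker at (246,273) and the tip box at (187,217). The scene view matches this; the purple and turquoise stands are look-alikes.

```bash
python3 - <<'E'
import pickle,cv2,numpy as np
d=pickle.load(open("snap0.pkl","rb"))
a=d["top"]["image"][190:310,225:345];b=d["scene"]["image"][190:280,190:330]
a=cv2.resize(a,None,fx=5,fy=5,interpolation=cv2.INTER_CUBIC)
cv2.imwrite("pics/topc.png",a[:,:,::-1])
cv2.imwrite("pics/scc.png",cv2.resize(b,None,fx=5.5,fy=5.5,interpolation=cv2.INTER_CUBIC)[:,:,::-1])
E
```

```text
(no output)
```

View pics/topc.png

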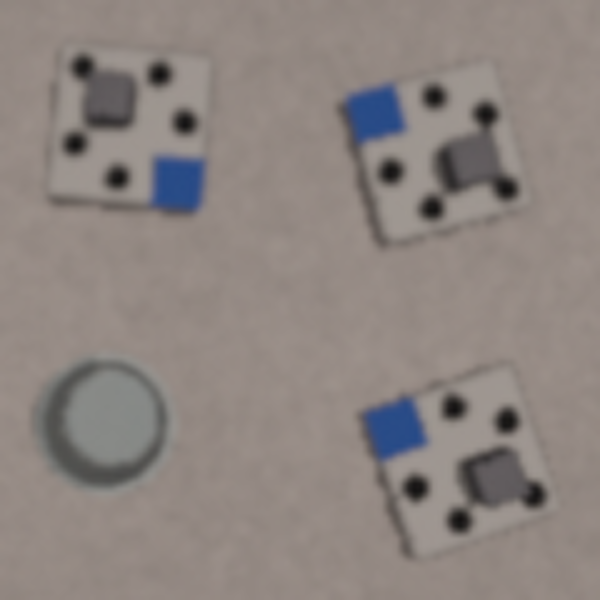

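```bash
cat > h.py <<'E'
import numpy as np,cv2
from scipy.optimize import least_squares
def cam(r):
    h=r["image"].shape[0];f=h/2/np.tan(np.radians(r["vertical_fov"])/2)
    return np.array([[f,0,r["cx"]],[0,f,r["cy"]],[0,0,1.]]),r["dist_coeffs"],r["rvec"],r["tvec"]
def proj(r,P):
    K,D,rv,tv=cam(r);return cv2.projectPoints(np.float64(P).reshape(-1,3),rv,tv,K,D)[0][:,0]
def back(r,uv,z):
    K,D,rv,tv=cam(r);p=cv2.undistortPoints(np.float64(uv).reshape(-1,1,2),K,D)[:,0]
    R=cv2.Rodrigues(rv)[0];c=-R.T@tv;d=np.c_[p,np.ones(len(p))]@R
    return c+d*((z-c[2])/d[:,2])[:,None]
def tf(p,L):
    c,s=np.cos(p[2]),np.sin(p[2]);L=np.array(L,float)
    return np.c_[p[0]+c*L[:,0]-s*L[:,1],p[1]+s*L[:,0]+c*L[:,1],L[:,2]]
SP=[[.04,.04,.03],[-.04,.04,.03],[-.04,-.04,.03],[.04,-.04,.03],[-.01,-.01,.075]]
E
python3 - <<'E'
import pickle
from h import *
d=pickle.load(open("snap0.pkl","rb"));r=d["top"];sc=d["scene"]
C={"A":[(199,206),(211,55),(62,45),(51,196),(112,96)],
"B":[(345,103),(383,237),(530,208),(492,60),(476,158)],
"C":[(363,410),(413,549),(556,508),(512,362),(499,475)]}
for k,v in C.items():
    uv=np.array(v)/5-.4+[225,190]
    w=back(r,uv,.03);y0=np.arctan2(*(w[0]-w[2])[1::-1])-np.pi/4
    s=least_squares(lambda p:(proj(r,tf(p,SP))-uv).ravel(),[*w[:4].mean(0)[:2],y0])
    p=s.x;print(k,p.round(4),"res",np.abs(s.fun).max().round(2),"handle",tf(p,SP)[4].round(4),"corner",tf(p,[[.029,.029,.03]])[0].round(4))
    print("  scene px handle,blue:",proj(sc,tf(p,[SP[4],[.029,.029,.03]])).round(1).tolist())
I=r["image"].astype(int)
for n,ch in(("red",0),("green",1)):
    o=[c for c in range(3) if c!=ch]
    m=((I[...,ch]>1.8*I[...,o].max(2))&(I[...,ch]>50)).astype(np.uint8)
    q,l,st,ce=cv2.connectedComponentsWithStats(m);i=1+st[1:,4].argmax()
    pts=np.argwhere(l==i)[:,::-1].astype(np.float32)
    W=back(r,pts,.012);re=cv2.minAreaRect(W[:,:2].astype(np.float32));print(n,re, "box",cv2.boxPoints(re).round(3).tolist())
print("bottle",back(r,[(174,279)],.15),"beaker",back(r,[(107/5+225,420/5+190)],.085),"tip",back(r,[(187,218)],.055))
E
```

```text
A [ 6.4700e-01 -2.1000e-03 -3.1813e+00] res 1.22 handle [0.6574 0.0075 0.075 ] corner [ 0.6169 -0.0299  0.03  ]
  scene px handle,blue: [[307.2, 202.8], [287.3, 216.6]]
B [ 0.6387 -0.1571  0.2794] res 2.21 handle [ 0.6318 -0.1695  0.075 ] corner [ 0.6586 -0.1212  0.03  ]
  scene px handle,blue: [[263.8, 243.3], [283.0, 245.4]]
C [ 0.4862 -0.1721  0.3328] res 1.88 handle [ 0.48   -0.1849  0.075 ] corner [ 0.5042 -0.1353  0.03  ]
  scene px handle,blue: [[211.6, 223.0], [232.1, 225.2]]
red ((0.47865718603134155, 0.34287887811660767), (0.2970418930053711, 0.1205555722117424), 4.243796348571777) box [[0.32600000500679016, 0.3919999897480011], [0.33500000834465027, 0.2720000147819519], [0.6309999823570251, 0.2939999997615814], [0.621999979019165, 0.414000004529953]]
green ((0.47085338830947876, -0.37671950459480286), (0.10153013467788696, 0.30458372831344604), 73.4066162109375) box [[0.3100000023841858, -0.38199999928474426], [0.6019999980926514, -0.4690000116825104], [0.6309999823570251, -0.3720000088214874], [0.33899998664855957, -0.2849999964237213]]
bottle [[0.48678391 0.16056887 0.15      ]] beaker [[0.50070605 0.00168912 0.085     ]] tip [[0.63168605 0.15408223 0.055     ]]
```

View pics/scc.png

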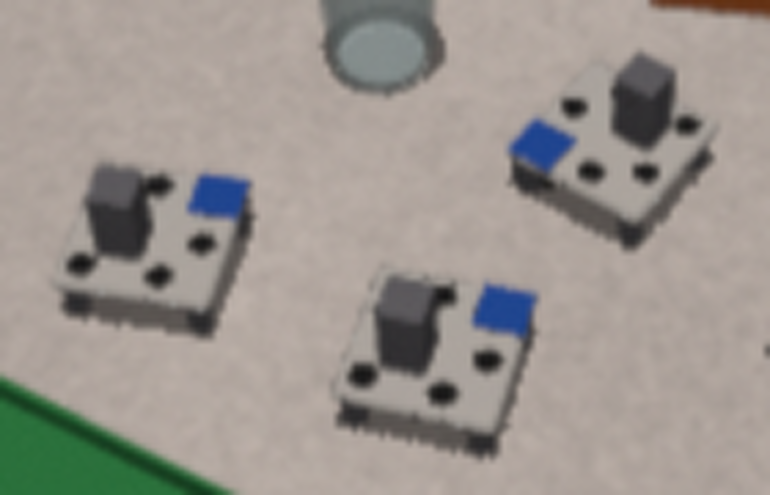

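The crop shows the handle tops at (645,76), (412,296), (119,185) and the blue corners at (542,145), (506,310), (220,196) in crop pixels. I'll refit with both views.

```bash
cat > fit.py <<'E'
import pickle
from h import *
d=pickle.load(open("snap0.pkl","rb"));r=d["top"];sc=d["scene"]
C={"A":[(199,206),(211,55),(62,45),(51,196),(112,96),(178,183)],
"B":[(345,103),(385,241),(530,208),(492,60),(476,158),(375,112)],
"C":[(363,410),(413,551),(556,508),(512,362),(499,475),(395,429)]}
S={"A":[(645,76),(542,145)],"B":[(412,296),(506,310)],"C":[(119,185),(220,196)]}
for k,v in C.items():
    uv=np.array(v)/5-.4+[225,190]; us=np.array(S[k])/5.5-.4+[190,190]
    w=back(r,uv,.03);y0=np.arctan2(*(w[0]-w[2])[1::-1])-np.pi/4
    L=SP+[[.026,.026,.03]]
    f=lambda p:np.r_[(proj(r,tf(p,L))-uv),(proj(sc,tf(p,L[4:]))-us)].ravel()
    s=least_squares(f,[*w[:4].mean(0)[:2],y0],loss="soft_l1")
    p=s.x;print(k,p.round(4),"res",f(p).reshape(-1,2).round(1).tolist(),"\n handle",tf(p,SP)[4].round(4),"corner",tf(p,[[.029,.029,.03]])[0].round(4))
I=cv2.cvtColor(r["image"],cv2.COLOR_RGB2HSV).astype(int)
for n,m in(("red",(I[...,0]<8)|(I[...,0]>172)),("green",abs(I[...,0]-68)<14)):
    m=(m&(I[...,1]>120)&(I[...,2]>25)).astype(np.uint8)
    q,l,st,ce=cv2.connectedComponentsWithStats(m);i=1+st[1:,4].argmax()
    re=cv2.minAreaRect(np.argwhere(l==i)[:,::-1].astype(np.float32));b=cv2.boxPoints(re)
    W=back(r,b,.014)[:,:2];e=[W[1]-W[0],W[2]-W[1]];e=max(e,key=np.linalg.norm)
    print(n,st[i],b.round(1).tolist(),"ctr",W.mean(0).round(4),"yaw",np.arctan(e[1]/e[0]).round(3),"len",np.linalg.norm(np.diff(W,axis=0),axis=1).round(3))
E
python3 fit.py
```

```text
A [ 6.4660e-01 -2.4000e-03 -3.1931e+00] res [[1.1, 1.2], [1.4, -0.2], [-0.4, -0.8], [-1.0, 0.6], [-0.4, 0.0], [0.2, -0.2], [0.2, -0.5], [0.4, 0.3]] 
 handle [0.6571 0.007  0.075 ] corner [ 0.6161 -0.0299  0.03  ]
B [ 0.639  -0.1571  0.2849] res [[-0.7, -1.8], [-0.5, 1.3], [1.1, -0.1], [0.4, -1.1], [-0.6, 0.1], [0.1, 0.4], [-0.6, -0.0], [0.0, 0.0]] 
 handle [ 0.6322 -0.1696  0.075 ] corner [ 0.6587 -0.1212  0.03  ]
C [ 0.4851 -0.1724  0.3541] res [[-0.5, -0.2], [-0.2, 2.2], [1.5, 0.3], [-0.1, -0.9], [-0.1, 0.5], [0.2, -0.5], [-0.0, -0.3], [0.5, 0.3]] 
 handle [ 0.4792 -0.1853  0.075 ] corner [ 0.5022 -0.1352  0.03  ]
red [  90  218   49  119 5404] [[89.4000015258789, 218.89999389648438], [135.8000030517578, 217.89999389648438], [138.3000030517578, 335.29998779296875], [91.9000015258789, 336.29998779296875]] ctr [0.479 0.343] yaw 0.071 len [0.122 0.297 0.12 ]
green [ 355  226   47  116 5140] [[354.3999938964844, 226.1999969482422], [399.29998779296875, 225.39999389648438], [401.29998779296875, 340.5], [356.5, 341.29998779296875]] ctr [ 0.484  -0.3304] yaw 0.031 len [0.117 0.293 0.115]
```

```bash
cat > go.py <<'E'
# python3 go.py x y z yaw ... (groups of 4): TCP waypoints -> tool deltas (cm, rad), each from the previous
import sys
from plant import ctrl
from h import *
from scipy.spatial.transform import Rotation as Ro
s=ctrl.get_state();p=s["tool_pos"];R=Ro.from_quat(s["ee_rot"]).as_matrix();y=np.arctan2(R[1,0],R[0,0])
print("t",s["time"],"p",p.round(4),"yaw",round(y,4),"tilt",np.arccos(-R[2,2]).round(4),"F",s["ft_force"].round(2),"w",round(s["gripper_width"],4),"gf",round(s["gripper_force"],1),"q",s["qpos"].round(2))
a=np.float64(sys.argv[1:]).reshape(-1,4)
for t in a:
    d=t[:3]-p;c,sn=np.cos(y),np.sin(y)
    print("d",(100*np.array([c*d[0]+sn*d[1],sn*d[0]-c*d[1],-d[2]])).round(2),"spin",round(y-t[3],3))
    p,y=t[:3],t[3]
E
```

Request:
arm_command(deltas=[[[2,-1.7,0.4,0,0],[5.3,-4.5,1.1,0,0],[8.5,-7.2,1.7,0,0],[11.7,-9.9,2.4,0,0],[14.8,-12.5,3,0,0]]], grip_force=30)

```text
time: 0.52
tool_pos: [0.2913, -0.4609, 0.262]
ee_rot: [0.989, 0.145, -0.0, -0.0]
ft_force: [0.4, 0.1, 0.4]
gripper_width: 0.0615
gripper_force: 0.0
```

Request:
arm_command(deltas=[[[3,-2.5,0.6,0,0],[6,-5,1.2,0,0],[9,-7.5,1.8,0,0],[12,-10,2.4,0,0],[14.8,-12.5,3,0,0]]])

```text
time: 0.93
tool_pos: [0.3975, -0.2986, 0.2323]
ee_rot: [0.989, 0.145, -0.0, -0.0]
ft_force: [0.6, -0.4, 0.4]
gripper_width: 0.0284
gripper_force: 0.0
```

Request:
arm_command(deltas=[[[3,-2.5,1,-0.02,0],[6,-5,2,-0.04,0],[9,-7.5,3,-0.063,0],[12,-10.3,4,-0.063,0],[14.6,-12.5,5,-0.063,0]]])

```text
time: 1.35
tool_pos: [0.5015, -0.1362, 0.1822]
ee_rot: [0.984, 0.177, 0.0, -0.0]
ft_force: [0.3, -0.3, -0.3]
gripper_width: 0.0016
gripper_force: 0.0
```

```bash
python3 go.py .5022 -.1352 .104 .354
```

```text
t 1.35 p [ 0.5015 -0.1362  0.1822] yaw 0.355 tilt 0.0005 F [ 0.3  -0.33 -0.27] w 0.0016 gf 0.0 q [ 0.54  0.19 -0.4   1.9   0.08  1.07 -1.1 ]
d [ 0.1  -0.07  7.82] spin 0.001
```

Request:
arm_command(deltas=[[[0.1,-0.1,2.5,0,0],[0.1,-0.1,5,0,0],[0.1,-0.1,7,0,0],[0.1,-0.1,7.8,0,0],[0.1,-0.1,7.8,0,0]]])

```text
time: 1.77
tool_pos: [0.5, -0.1375, 0.1027]
ee_rot: [0.984, 0.176, -0.002, -0.001]
ft_force: [-0.2, -0.8, -0.3]
gripper_width: 0.0007
gripper_force: 0.0
```

Request:
arm_command(deltas=[[[0,0,0.1,0,0],[0,0,0.2,0,0],[0,0,0.3,0,0],[0,0,0.4,0,0],[0,0,0.45,0,0]]])

```text
time: 2.18
tool_pos: [0.5016, -0.138, 0.1008]
ee_rot: [0.984, 0.176, 0.0, 0.0]
ft_force: [0.0, 0.4, -0.3]
gripper_width: 0.0007
gripper_force: 0.0
```

Request:
arm_command(deltas=[[[0,0,0.05,0,0],[0,0,0.1,0,0],[0,0,0.1,0,0]]])

```text
time: 2.43
tool_pos: [0.5017, -0.1376, 0.0996]
ee_rot: [0.984, 0.176, 0.0, 0.0]
ft_force: [-0.0, 1.7, 4.7]
gripper_width: 0.0005
gripper_force: 2.4
```

Request:
arm_command(deltas=[[[0,0,0.08,0,0],[0,0,0.15,0,0],[0,0,0.15,0,0]]])

```text
time: 2.68
tool_pos: [0.5019, -0.1373, 0.0991]
ee_rot: [0.984, 0.176, 0.0, 0.0]
ft_force: [-4.6, 3.9, 16.4]
gripper_width: 0.0005
gripper_force: 8.6
```

Corner of C held 16 N with under 1 mm of sink, so C is steady. Next I lift, open and move over its handle.

Request:
arm_command(deltas=[[[0,0,-1,0,65],[0,0,-4,0,65],[0,0,-7,0,65],[-1.3,1.3,-7.5,0,65],[-3.8,3.7,-7.5,0,65]]])

```text
time: 3.1
tool_pos: [0.4814, -0.183, 0.1759]
ee_rot: [0.984, 0.179, 0.003, 0.001]
ft_force: [0.8, -0.1, 0.3]
gripper_width: 0.0258
gripper_force: 0.0
```

Request:
arm_command(deltas=[[[0,0,0,0,65],[0,0,0,0,65],[0,0,0,0,65],[0,0,0,0,65],[0,0,0,0,65]]])

```text
time: 3.52
tool_pos: [0.4788, -0.1846, 0.1725]
ee_rot: [0.984, 0.177, -0.0, -0.0]
ft_force: [0.8, -0.2, -0.2]
gripper_width: 0.0544
gripper_force: 0.0
```

```bash
python3 go.py .4792 -.1853 .106 .354; python3 - <<'E'
from plant import eyes
from h import *
import pickle
d={n:eyes.snapshot(n) for n in("top","scene")};pickle.dump(d,open("snap1.pkl","wb"))
a=cv2.resize(d["scene"]["image"][150:280,170:340],None,fx=4,fy=4,interpolation=cv2.INTER_CUBIC)
cv2.imwrite("pics/s1.png",a[:,:,::-1])
E
```

```text
t 3.5167 p [ 0.4788 -0.1846  0.1725] yaw 0.3553 tilt 0.0006 F [ 0.77 -0.25 -0.21] w 0.0544 gf 0.0 q [ 0.62  0.18 -0.37  1.92  0.07  1.05 -1.  ]
d [0.01 0.08 6.65] spin 0.001
```

View pics/s1.png

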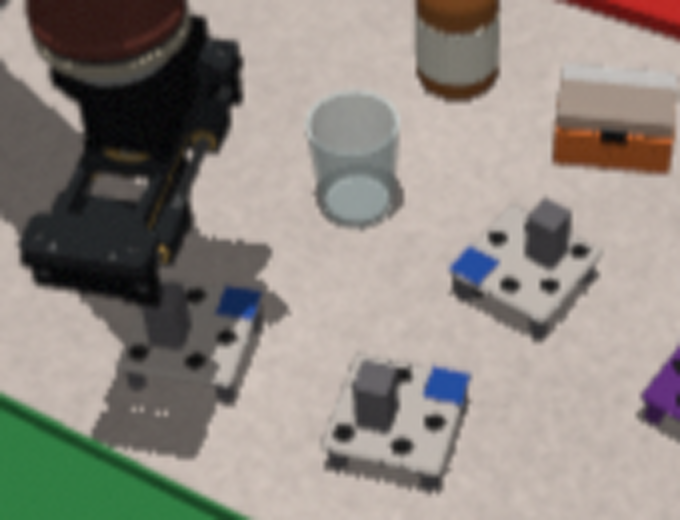

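Handle C is under the open fingers, and the stand still sits level at crop (185,330). Descending and gripping.

Request:
arm_command(deltas=[[[0,0,2,0,65],[0,0,4.5,0,65],[0,0,6.2,0,65],[0,0,6.6,0,65],[0,0,6.6,0,65]]])

```text
time: 4.03
tool_pos: [0.4779, -0.185, 0.1056]
ee_rot: [0.984, 0.176, -0.001, -0.001]
ft_force: [-0.8, -0.1, 0.4]
gripper_width: 0.0565
gripper_force: 0.0
```

Request:
arm_command(deltas=[[[0,0,0,0,0],[0,0,0,0,0],[0,0,0,0,0],[0,0,0,0,0],[0,0,0,0,0]]], grip_force=40)

```text
time: 4.45
tool_pos: [0.4788, -0.1858, 0.1073]
ee_rot: [0.984, 0.176, 0.0, 0.0]
ft_force: [-0.8, 0.8, -0.8]
gripper_width: 0.0313
gripper_force: 0.0
```

Request:
arm_command(deltas=[[[0,0,0,0,0],[0,0,0,0,0]]])

```text
time: 4.62
tool_pos: [0.4789, -0.186, 0.1072]
ee_rot: [0.984, 0.176, 0.0, 0.0]
ft_force: [0.0, -1.0, 3.4]
gripper_width: 0.0238
gripper_force: 40.0
```

```bash
python3 go.py .4792 -.1853 .161 .354 .3843 -.3433 .161 .031 .3843 -.3433 .111 .031
```

```text
t 4.6167 p [ 0.4789 -0.186   0.1072] yaw 0.3535 tilt 0.0012 F [ 0.03 -1.04  3.4 ] w 0.0238 gf 40.0 q [ 0.6   0.27 -0.36  1.98  0.12  0.92 -1.03]
d [ 0.06 -0.06 -5.38] spin -0.0
d [-14.38  11.53  -0.  ] spin 0.323
d [0. 0. 5.] spin 0.0
```

Request:
arm_command(deltas=[[[0,0,-0.6,0,0],[0,0,-2,0,0],[0,0,-3.8,0,0],[0,0,-5,0,0],[0,0,-5.4,0,0]]])

```text
time: 5.03
tool_pos: [0.4792, -0.1857, 0.1626]
ee_rot: [0.984, 0.176, 0.001, 0.001]
ft_force: [0.5, 0.0, -3.1]
gripper_width: 0.0235
gripper_force: 40.0
```

Request:
arm_command(deltas=[[[-0.8,0.6,0,0.02,0],[-2.4,1.9,0,0.06,0],[-4.6,3.7,0,0.11,0],[-7,5.6,0,0.16,0],[-9.4,7.5,0,0.21,0]]])

```text
time: 5.45
tool_pos: [0.4138, -0.2904, 0.1595]
ee_rot: [0.998, 0.069, -0.001, -0.0]
ft_force: [-0.5, -1.2, -4.4]
gripper_width: 0.0236
gripper_force: 40.0
```

```bash
python3 go.py .3843 -.3433 .161 .031
```

```text
t 5.45 p [ 0.4138 -0.2904  0.1595] yaw 0.139 tilt 0.0019 F [-0.5  -1.16 -4.41] w 0.0236 gf 40.0 q [ 0.76  0.17 -0.25  1.96  0.05  1.02 -0.95]
d [-3.66  4.83 -0.15] spin 0.108
```

Request:
arm_command(deltas=[[[-1.5,2,0,0.04,0],[-2.7,3.5,0,0.08,0],[-3.4,4.5,0,0.11,0],[-3.5,4.7,0,0.11,0],[-3.5,4.7,0,0.11,0]]])

```text
time: 5.87
tool_pos: [0.3881, -0.3403, 0.1602]
ee_rot: [1.0, 0.016, -0.0, -0.0]
ft_force: [0.5, 0.9, -3.5]
gripper_width: 0.0238
gripper_force: 40.0
```

```bash
python3 go.py .3843 -.3433 .112 .031
```

```text
t 5.8667 p [ 0.3881 -0.3403  0.1602] yaw 0.0328 tilt 0.0008 F [ 0.54  0.93 -3.45] w 0.0238 gf 40.0 q [ 0.82  0.19 -0.2   1.93  0.04  1.02 -0.94]
d [-0.39  0.29  4.82] spin 0.002
```

Request:
arm_command(deltas=[[[-0.2,0.2,1.2,0,0],[-0.4,0.3,2.6,0,0],[-0.4,0.3,3.8,0,0],[-0.4,0.3,4.4,0,0],[-0.4,0.3,4.7,0,0]]])

```text
time: 6.28
tool_pos: [0.3845, -0.3419, 0.112]
ee_rot: [1.0, 0.018, -0.001, -0.001]
ft_force: [-0.4, -0.0, -3.7]
gripper_width: 0.0239
gripper_force: 40.0
```

Request:
arm_command(deltas=[[[0,0,0.05,0,0],[0,0,0.1,0,0],[0,0,0.1,0,0]]])

```text
time: 6.53
tool_pos: [0.3849, -0.3433, 0.1131]
ee_rot: [1.0, 0.017, 0.0, 0.0]
ft_force: [-0.8, -0.0, -3.2]
gripper_width: 0.0238
gripper_force: 40.0
```

```bash
python3 go.py .3843 -.3433 .111 .031
```

```text
t 6.5333 p [ 0.3849 -0.3433  0.1131] yaw 0.0341 tilt 0.0008 F [-0.79 -0.   -3.24] w 0.0238 gf 40.0 q [ 0.82  0.25 -0.2   1.98  0.06  0.92 -0.95]
d [-0.06 -0.    0.21] spin 0.003
```

Request:
arm_command(deltas=[[[0,0,0.1,0,0],[0,0,0.2,0,0],[0,0,0.25,0,0],[0,0,0.25,0,0]]])

```text
time: 6.87
tool_pos: [0.3848, -0.3435, 0.1111]
ee_rot: [1.0, 0.017, 0.0, 0.0]
ft_force: [-2.0, 2.1, 4.5]
gripper_width: 0.0237
gripper_force: 40.0
```

Request:
arm_command(deltas=[[[0,0,0,0,60],[0,0,0,0,60],[0,0,0,0,60],[0,0,0,0,60],[0,0,0,0,60]]])

```text
time: 7.28
tool_pos: [0.3846, -0.3433, 0.1102]
ee_rot: [1.0, 0.017, 0.0, 0.0]
ft_force: [0.5, -0.2, 0.1]
gripper_width: 0.048
gripper_force: 0.0
```

Request:
arm_command(deltas=[[[0,0,-1,0,40],[0,0,-3.5,0,20],[0,0,-6,0,0],[0,0,-8,0,0],[0,0,-9,0,0]]])

```text
time: 7.7
tool_pos: [0.3854, -0.3438, 0.2036]
ee_rot: [1.0, 0.017, 0.002, 0.001]
ft_force: [1.0, 0.3, 0.0]
gripper_width: 0.0262
gripper_force: 0.0
```

```bash
python3 go.py .6587 -.1212 .2 .285 .6587 -.1212 .104 .285
```

```text
t 7.7 p [ 0.3854 -0.3438  0.2036] yaw 0.0338 tilt 0.004 F [1.02 0.26 0.05] w 0.0262 gf 0.0 q [ 0.83  0.14 -0.2   1.89  0.03  1.11 -0.92]
d [ 28.06 -21.33   0.36] spin -0.251
d [0.  0.  9.6] spin 0.0
```

Request:
arm_command(deltas=[[[2,-1.5,0,0,0],[5,-3.8,0,0,0],[8,-6.1,0,0,0],[11,-8.4,0,0,0],[14,-10.7,0,0,0]]])

```text
time: 8.12
tool_pos: [0.5218, -0.2303, 0.2003]
ee_rot: [1.0, 0.017, -0.0, 0.0]
ft_force: [0.5, -0.4, -0.6]
gripper_width: 0.0014
gripper_force: 0.0
```

Request:
arm_command(deltas=[[[3.3,-2.5,0,-0.08,0],[6.6,-5,0,-0.16,0],[9.9,-7.5,0,-0.25,0],[12.6,-9.6,0,-0.25,0],[14,-10.6,0,-0.25,0]]])

```text
time: 8.53
tool_pos: [0.6596, -0.1159, 0.1997]
ee_rot: [0.99, 0.144, 0.0, -0.001]
ft_force: [-1.4, 0.3, 0.2]
gripper_width: 0.0005
gripper_force: 0.0
```

```bash
python3 go.py .6587 -.1212 .104 .285
```

```text
t 8.5333 p [ 0.6596 -0.1159  0.1997] yaw 0.2888 tilt 0.0028 F [-1.41  0.25  0.23] w 0.0005 gf 0.0 q [ 0.4   0.46 -0.39  1.51  0.18  1.21 -1.3 ]
d [-0.24  0.48  9.57] spin 0.004
```

Request:
arm_command(deltas=[[[-0.1,0.3,2.5,0,0],[-0.1,0.3,5.5,0,0],[-0.1,0.3,7.5,0,0],[-0.1,0.3,8.5,0,0],[-0.1,0.3,8.5,0,0]]])

```text
time: 8.95
tool_pos: [0.6555, -0.1239, 0.1123]
ee_rot: [0.99, 0.141, -0.002, -0.001]
ft_force: [-0.3, 0.2, -0.4]
gripper_width: 0.0002
gripper_force: 0.0
```

```bash
python3 go.py .6587 -.1212 .102 .285
```

```text
t 8.95 p [ 0.6555 -0.1239  0.1123] yaw 0.2838 tilt 0.0048 F [-0.26  0.19 -0.45] w 0.0002 gf 0.0 q [ 0.4   0.54 -0.37  1.58  0.21  1.06 -1.32]
d [ 0.39 -0.17  1.03] spin -0.001
```

Request:
arm_command(deltas=[[[0.1,-0.2,0.3,0,0],[0.1,-0.2,0.7,0,0],[0.1,-0.2,1,0,0],[0.1,-0.2,1,0,0]]])

```text
time: 9.28
tool_pos: [0.6577, -0.1218, 0.1056]
ee_rot: [0.99, 0.141, 0.0, 0.0]
ft_force: [0.7, 0.9, -0.4]
gripper_width: 0.0003
gripper_force: 0.0
```

Request:
arm_command(deltas=[[[0,0,0.05,0,0],[0,0,0.1,0,0],[0,0,0.15,0,0],[0,0,0.15,0,0]]])

```text
time: 9.62
tool_pos: [0.6575, -0.1219, 0.1038]
ee_rot: [0.99, 0.141, 0.0, 0.0]
ft_force: [-0.1, 0.1, -0.6]
gripper_width: 0.0003
gripper_force: 0.0
```

Request:
arm_command(deltas=[[[0,0,0.05,0,0],[0,0,0.1,0,0],[0,0,0.15,0,0],[0,0,0.15,0,0]]])

```text
time: 9.95
tool_pos: [0.6574, -0.1218, 0.102]
ee_rot: [0.99, 0.141, -0.0, -0.0]
ft_force: [-0.3, -0.1, 0.0]
gripper_width: 0.0004
gripper_force: 0.0
```

Request:
arm_command(deltas=[[[0,0,0.1,0,0],[0,0,0.2,0,0],[0,0,0.2,0,0]]])

```text
time: 10.2
tool_pos: [0.6575, -0.1218, 0.1001]
ee_rot: [0.99, 0.141, 0.0, -0.0]
ft_force: [0.4, -0.0, 0.7]
gripper_width: 0.0003
gripper_force: 0.4
```

Request:
arm_command(deltas=[[[0,0,0.05,0,0],[0,0,0.1,0,0],[0,0,0.1,0,0]]])

```text
time: 10.45
tool_pos: [0.6577, -0.1214, 0.0994]
ee_rot: [0.99, 0.142, 0.0, -0.0]
ft_force: [0.2, 1.7, 2.9]
gripper_width: 0.0008
gripper_force: 1.4
```

Request:
arm_command(deltas=[[[0,0,0.1,0,0],[0,0,0.15,0,0],[0,0,0.15,0,0]]])

```text
time: 10.7
tool_pos: [0.6581, -0.1206, 0.0982]
ee_rot: [0.99, 0.142, 0.001, -0.0]
ft_force: [1.5, 4.1, 5.4]
gripper_width: 0.0004
gripper_force: 2.7
```

Request:
arm_command(deltas=[[[0,0,0.1,0,0],[0,0,0.15,0,0],[0,0,0.15,0,0]]])

```text
time: 10.95
tool_pos: [0.6585, -0.12, 0.097]
ee_rot: [0.99, 0.142, 0.001, -0.001]
ft_force: [2.2, 6.5, 5.9]
gripper_width: 0.0005
gripper_force: 3.5
```

```bash
python3 - <<'E'
from plant import eyes
from h import *
import pickle
d=eyes.snapshot("scene");pickle.dump(d,open("snap2.pkl","wb"))
E
```

Request:
arm_command(deltas=[[[0,0,0.1,0,0],[0,0,0.15,0,0],[0,0,0.15,0,0]]])

```text
time: 11.25
tool_pos: [0.6588, -0.1195, 0.0963]
ee_rot: [0.99, 0.142, 0.002, -0.001]
ft_force: [0.0, 7.0, 11.3]
gripper_width: 0.0003
gripper_force: 5.9
```

Request:
arm_command(deltas=[[[0,0,-1,0,70],[0,0,-4,0,70],[0,0,-7,0,70],[0,0,-7.5,0,70],[0,0,-7.5,0,70]]])

```text
time: 11.67
tool_pos: [0.6585, -0.1228, 0.1725]
ee_rot: [0.99, 0.141, 0.002, 0.001]
ft_force: [-0.4, 1.0, -0.7]
gripper_width: 0.0259
gripper_force: 0.0
```

```bash
python3 go.py .6322 -.1696 .172 .285;  python3 - <<'E'
from plant import eyes
from h import *
import pickle
d=eyes.snapshot("scene")
o=pickle.load(open("snap0.pkl","rb"))["scene"]["image"];p=pickle.load(open("snap2.pkl","rb"))["image"]
f=lambda i:cv2.resize(i[225:285,240:300],(400,400),interpolation=cv2.INTER_CUBIC)
cv2.imwrite("pics/cmp.png",np.hstack([f(p),f(d["image"])])[:,:,::-1])
E
```

```text
t 11.6667 p [ 0.6585 -0.1228  0.1725] yaw 0.2829 tilt 0.0042 F [-0.39  1.01 -0.74] w 0.0259 gf 0.0 q [ 0.4   0.48 -0.38  1.54  0.19  1.16 -1.31]
d [-3.83  3.76  0.05] spin -0.002
```

View pics/cmp.png

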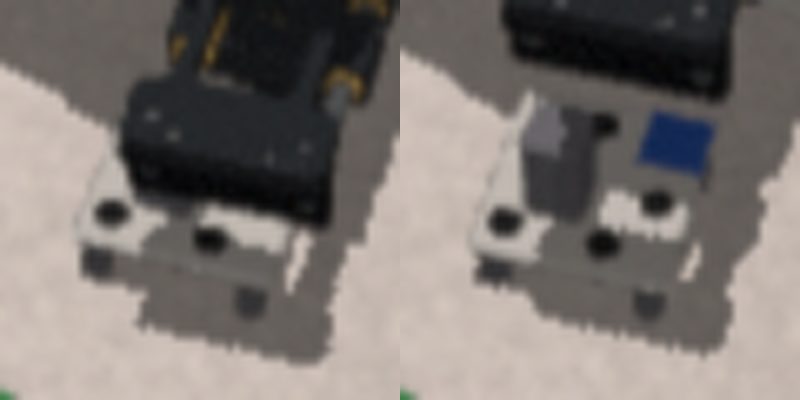

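Left (pressed), the far plate edge is about 10 crop px higher than on the right (released), so B tilted: it rocks and goes to red. Grasping B.

Request:
arm_command(deltas=[[[-1.3,1.2,0,0,70],[-2.9,2.8,0,0,70],[-3.8,3.6,0,0,70],[-3.8,3.6,0,0,70],[-3.8,3.6,0,0,70]]])

```text
time: 12.13
tool_pos: [0.6303, -0.1678, 0.1687]
ee_rot: [0.99, 0.14, -0.001, -0.0]
ft_force: [0.5, 0.5, 0.2]
gripper_width: 0.0585
gripper_force: 0.0
```

```bash
python3 go.py .6322 -.1696 .106 .285
```

```text
t 12.1333 p [ 0.6303 -0.1678  0.1687] yaw 0.2818 tilt 0.0016 F [0.46 0.54 0.24] w 0.0585 gf 0.0 q [ 0.48  0.45 -0.37  1.58  0.18  1.14 -1.22]
d [0.13 0.23 6.27] spin -0.003
```

Request:
arm_command(deltas=[[[0.1,0.2,2,0,70],[0.1,0.2,4.3,0,70],[0.1,0.2,5.8,0,70],[0.1,0.2,6.2,0,70],[0.1,0.2,6.2,0,70]]])

```text
time: 12.55
tool_pos: [0.6321, -0.1672, 0.1061]
ee_rot: [0.99, 0.142, -0.001, -0.001]
ft_force: [-0.3, -0.6, -0.8]
gripper_width: 0.0604
gripper_force: 0.0
```

Request:
arm_command(deltas=[[[0,0,0,0,0],[0,0,0,0,0],[0,0,0,0,0],[0,0,0,0,0],[0,0,0,0,0]]], grip_force=40)

```text
time: 12.97
tool_pos: [0.6329, -0.1687, 0.1084]
ee_rot: [0.99, 0.141, 0.0, 0.0]
ft_force: [0.1, 0.2, 0.1]
gripper_width: 0.0356
gripper_force: 0.0
```

Request:
arm_command(deltas=[[[0,0,0,0,0],[0,0,0,0,0],[0,0,0,0,0]]])

```text
time: 13.22
tool_pos: [0.633, -0.1694, 0.1082]
ee_rot: [0.99, 0.141, 0.001, 0.001]
ft_force: [0.4, -3.2, 3.1]
gripper_width: 0.0236
gripper_force: 39.9
```

```bash
python3 go.py .6322 -.1696 .275 .285 .5595 .3387 .275 .071
```

```text
t 13.2167 p [ 0.633  -0.1694  0.1082] yaw 0.2832 tilt 0.0015 F [ 0.42 -3.2   3.12] w 0.0236 gf 39.9 q [ 0.47  0.52 -0.36  1.63  0.2   1.03 -1.24]
d [-8.000e-02 -1.000e-02 -1.668e+01] spin -0.002
d [  7.31 -50.82  -0.  ] spin 0.214
```

Request:
arm_command(deltas=[[[0,0,-0.6,0,0],[0,0,-2,0,0],[0,0,-4.2,0,0],[0,0,-6.6,0,0],[0,0,-9,0,0]]])

```text
time: 13.63
tool_pos: [0.632, -0.168, 0.1991]
ee_rot: [0.99, 0.142, -0.001, -0.001]
ft_force: [0.2, -1.0, -3.6]
gripper_width: 0.0237
gripper_force: 39.9
```

Request:
arm_command(deltas=[[[0,0,-2.4,0,0],[0,0,-4.6,0,0],[0,0,-6.4,0,0],[0.1,-0.7,-7.4,0,0],[0.3,-2.2,-7.7,0,0]]])

```text
time: 14.05
tool_pos: [0.6295, -0.148, 0.2769]
ee_rot: [0.99, 0.14, 0.001, 0.001]
ft_force: [0.0, 0.1, -3.5]
gripper_width: 0.0238
gripper_force: 39.9
```

Request:
arm_command(deltas=[[[0.4,-2.6,0,0,0],[0.8,-5.6,0,0,0],[1.2,-8.6,0,0,0],[1.7,-11.6,0,0,0],[2.1,-14.6,0,0,0]]])

```text
time: 14.47
tool_pos: [0.607, 0.0027, 0.2736]
ee_rot: [0.99, 0.142, -0.001, -0.0]
ft_force: [0.0, 0.3, -3.4]
gripper_width: 0.0238
gripper_force: 39.9
```

Request:
arm_command(deltas=[[[0.4,-3,0,0,0],[0.8,-6,0,0,0],[1.2,-9,0,0,0],[1.7,-12,0,0,0],[2.1,-15,0,0,0]]])

```text
time: 14.88
tool_pos: [0.5847, 0.1522, 0.2736]
ee_rot: [0.99, 0.142, -0.001, -0.0]
ft_force: [1.2, 0.5, -3.3]
gripper_width: 0.0235
gripper_force: 39.9
```

```bash
python3 go.py .5595 .3387 .275 .071
```

```text
t 14.8833 p [0.5847 0.1522 0.2736] yaw 0.2854 tilt 0.0021 F [ 1.16  0.48 -3.33] w 0.0235 gf 39.9 q [ 0.12  0.3  -0.54  1.58  0.16  1.3  -1.74]
d [  2.83 -18.61  -0.14] spin 0.214
```

Request:
arm_command(deltas=[[[0.4,-2.9,0,0.04,0],[0.9,-5.8,0,0.08,0],[1.3,-8.7,0,0.12,0],[1.7,-11.4,0,0.16,0],[2.1,-13.8,0,0.2,0]]])

```text
time: 15.3
tool_pos: [0.5655, 0.2909, 0.2736]
ee_rot: [0.999, 0.042, -0.001, -0.0]
ft_force: [0.2, 0.5, -3.9]
gripper_width: 0.024
gripper_force: 39.9
```

```bash
python3 go.py .5595 .3387 .275 .071
```

```text
t 15.3 p [0.5655 0.2909 0.2736] yaw 0.0847 tilt 0.0026 F [ 0.17  0.48 -3.92] w 0.024 gf 39.9 q [-0.11  0.37 -0.56  1.5   0.2   1.33 -2.18]
d [-0.19 -4.82 -0.14] spin 0.014
```

Request:
arm_command(deltas=[[[0,-2,0,0.01,0],[-0.1,-3.6,0.5,0.01,0],[-0.1,-4.5,1.8,0.01,0],[-0.1,-4.6,3.8,0.01,0],[-0.1,-4.6,6,0.01,0]]])

```text
time: 15.72
tool_pos: [0.5618, 0.3349, 0.2132]
ee_rot: [0.999, 0.038, -0.0, -0.0]
ft_force: [-0.6, -1.0, -3.7]
gripper_width: 0.0234
gripper_force: 39.9
```

Request:
arm_command(deltas=[[[0,0,2.2,0,0],[0,0,4.2,0,0],[0,0,5.7,0,0],[0,0,6.4,0,0],[0,0,6.4,0,0]]])

```text
time: 16.13
tool_pos: [0.5616, 0.3325, 0.1476]
ee_rot: [0.999, 0.037, -0.002, 0.001]
ft_force: [-0.1, -0.4, -3.8]
gripper_width: 0.0236
gripper_force: 39.9
```

```bash
python3 go.py .5595 .3387 .1122 .071
```

```text
t 16.1333 p [0.5616 0.3325 0.1476] yaw 0.0743 tilt 0.0049 F [-0.06 -0.43 -3.78] w 0.0236 gf 39.9 q [-0.19  0.51 -0.54  1.59  0.28  1.13 -2.3 ]
d [-0.16 -0.63  3.54] spin 0.003
```

Request:
arm_command(deltas=[[[-0.1,-0.2,0.8,0,0],[-0.1,-0.4,1.7,0,0],[-0.1,-0.4,2.5,0,0],[-0.1,-0.4,3,0,0],[-0.1,-0.4,3.2,0,0]]])

```text
time: 16.55
tool_pos: [0.5617, 0.337, 0.1176]
ee_rot: [0.999, 0.037, -0.001, 0.0]
ft_force: [-0.7, -0.5, -3.3]
gripper_width: 0.0236
gripper_force: 39.9
```

Request:
arm_command(deltas=[[[0,0,0.1,0,0],[0,0,0.2,0,0],[0,0,0.2,0,0]]])

```text
time: 16.8
tool_pos: [0.5623, 0.3373, 0.1168]
ee_rot: [0.999, 0.037, 0.0, -0.0]
ft_force: [-0.6, 0.2, -3.3]
gripper_width: 0.0235
gripper_force: 39.9
```

```bash
python3 go.py .5595 .3387 .1122 .071
```

```text
t 16.8 p [0.5623 0.3373 0.1168] yaw 0.0736 tilt 0.0003 F [-0.63  0.19 -3.31] w 0.0235 gf 39.9 q [-0.21  0.54 -0.53  1.61  0.3   1.07 -2.32]
d [-0.26 -0.16  0.46] spin 0.003
```

Request:
arm_command(deltas=[[[0,0,0.1,0,0],[0,0,0.2,0,0],[0,0,0.3,0,0],[0,0,0.4,0,0],[0,0,0.4,0,0]]])

```text
time: 17.22
tool_pos: [0.5621, 0.3372, 0.1125]
ee_rot: [0.999, 0.037, -0.0, -0.0]
ft_force: [-0.1, 0.3, -3.3]
gripper_width: 0.0235
gripper_force: 39.9
```

Request:
arm_command(deltas=[[[0,0,0.05,0,0],[0,0,0.1,0,0],[0,0,0.1,0,0]]])

```text
time: 17.47
tool_pos: [0.5621, 0.3374, 0.1123]
ee_rot: [0.999, 0.037, 0.0, -0.0]
ft_force: [-3.1, -0.6, 2.1]
gripper_width: 0.0237
gripper_force: 40.0
```

Request:
arm_command(deltas=[[[0,0,0,0,60],[0,0,0,0,60],[0,0,0,0,60],[0,0,0,0,60],[0,0,0,0,60]]])

```text
time: 17.88
tool_pos: [0.5623, 0.3373, 0.1117]
ee_rot: [0.999, 0.037, 0.0, -0.0]
ft_force: [-0.3, 0.3, -0.6]
gripper_width: 0.0481
gripper_force: 0.0
```

Request:
arm_command(deltas=[[[0,0,-1.5,0,50],[0,0,-5,0,50],[0,0,-9,0,0],[0,0,-12,0,0],[0,0,-13.5,0,0]]])

```text
time: 18.3
tool_pos: [0.563, 0.3384, 0.253]
ee_rot: [0.999, 0.037, 0.003, -0.002]
ft_force: [0.4, 1.7, 0.8]
gripper_width: 0.0308
gripper_force: 0.0
```

```bash
python3 go.py .6161 -.0299 .24 -.051 .6161 -.0299 .112 -.051
```

```text
t 18.3 p [0.563  0.3384 0.253 ] yaw 0.074 tilt 0.0066 F [0.4  1.73 0.83] w 0.0308 gf 0.0 q [-0.18  0.42 -0.57  1.48  0.23  1.3  -2.27]
d [ 2.57 37.13  1.3 ] spin 0.125
d [ 0.  -0.  12.8] spin 0.0
```

Request:
arm_command(deltas=[[[0.2,2,0,0,0],[0.4,5.3,0,0,0],[0.6,8.6,0,0,0],[0.8,12,0,0,0],[1,15.3,0,0,0]]])

```text
time: 18.72
tool_pos: [0.5834, 0.1839, 0.2481]
ee_rot: [0.999, 0.037, 0.001, -0.0]
ft_force: [1.1, 0.3, -0.1]
gripper_width: 0.0023
gripper_force: 0.0
```

Request:
arm_command(deltas=[[[0.3,3.5,0,0,0],[0.6,7,0,0,0],[0.9,10.5,0,0,0],[1.1,14,0,0,0],[1.3,17,0,0,0]]])

```text
time: 19.13
tool_pos: [0.6091, 0.0142, 0.2481]
ee_rot: [0.999, 0.036, 0.001, 0.0]
ft_force: [-0.1, -0.6, 0.1]
gripper_width: 0.0008
gripper_force: 0.0
```

Request:
arm_command(deltas=[[[0.1,2.5,0,0.04,0],[0.2,4,0,0.08,0],[0.2,4.8,1,0.125,0],[0.2,4.8,3,0.125,0],[0.2,4.8,5,0.125,0]]])

```text
time: 19.55
tool_pos: [0.6151, -0.0309, 0.1977]
ee_rot: [1.0, -0.027, 0.001, -0.0]
ft_force: [-0.5, 0.4, 0.1]
gripper_width: 0.0006
gripper_force: 0.0
```

```bash
python3 go.py .6161 -.0299 .11 -.051; python3 - <<'E'
from plant import eyes
from h import *
import pickle
d=eyes.snapshot("top");pickle.dump(d,open("snap3.pkl","wb"))
cv2.imwrite("pics/t3.png",cv2.resize(d["image"][170:350,80:420],None,fx=2.3,fy=2.3,interpolation=cv2.INTER_CUBIC)[:,:,::-1])
E
```

```text
t 19.55 p [ 0.6151 -0.0309  0.1977] yaw -0.0531 tilt 0.0026 F [-0.52  0.44  0.14] w 0.0006 gf 0.0 q [ 0.31  0.36 -0.41  1.65  0.15  1.16 -1.76]
d [ 0.1  -0.1   8.77] spin -0.002
```

View pics/t3.png

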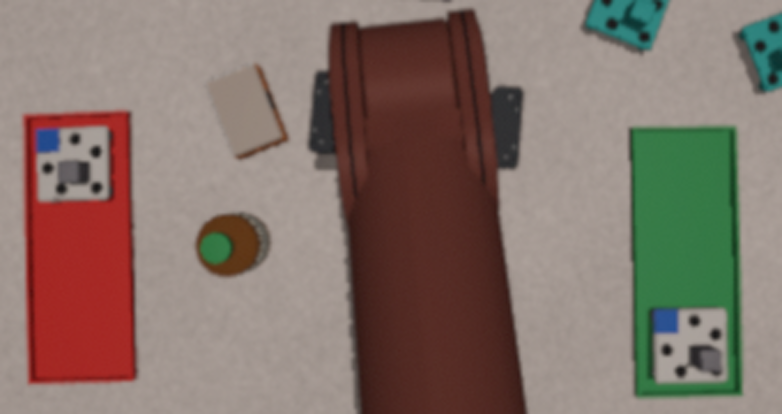

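Both stands sit flat inside their trays: B at crop (74,163) in red, C at (690,345) in green. The other objects haven't moved. Next I press A.

Request:
arm_command(deltas=[[[0.1,-0.1,2.5,0,0],[0.1,-0.1,5.5,0,0],[0.1,-0.1,7.8,0,0],[0.1,-0.1,8.8,0,0],[0.1,-0.1,8.8,0,0]]])

```text
time: 20.02
tool_pos: [0.6143, -0.0293, 0.1071]
ee_rot: [1.0, -0.025, -0.002, -0.0]
ft_force: [-0.6, -0.3, 1.1]
gripper_width: 0.0006
gripper_force: 0.0
```

Request:
arm_command(deltas=[[[0,0,0.2,0,0],[0,0,0.4,0,0],[0,0,0.6,0,0],[0,0,0.6,0,0]]])

```text
time: 20.35
tool_pos: [0.6159, -0.03, 0.1036]
ee_rot: [1.0, -0.026, 0.001, 0.0]
ft_force: [-0.3, 0.5, -0.5]
gripper_width: 0.0005
gripper_force: 0.0
```

```bash
python3 go.py .6161 -.0299 .1 -.051
```

```text
t 20.35 p [ 0.6159 -0.03    0.1036] yaw -0.0513 tilt 0.0014 F [-0.34  0.51 -0.47] w 0.0005 gf 0.0 q [ 0.29  0.46 -0.39  1.73  0.2   0.99 -1.8 ]
d [ 0.02 -0.01  0.36] spin -0.0
```

Request:
arm_command(deltas=[[[0,0,0.1,0,0],[0,0,0.2,0,0],[0,0,0.3,0,0],[0,0,0.3,0,0]]])

```text
time: 20.68
tool_pos: [0.6154, -0.0302, 0.0997]
ee_rot: [1.0, -0.026, -0.0, 0.0]
ft_force: [-0.2, 0.2, 1.5]
gripper_width: 0.0003
gripper_force: 0.8
```

Request:
arm_command(deltas=[[[0,0,0.1,0,0],[0,0,0.15,0,0],[0,0,0.15,0,0]]])

```text
time: 20.93
tool_pos: [0.615, -0.0307, 0.0982]
ee_rot: [1.0, -0.026, -0.001, 0.0]
ft_force: [-4.2, -2.6, 5.2]
gripper_width: 0.0002
gripper_force: 2.8
```

Request:
arm_command(deltas=[[[0,0,0.1,0,0],[0,0,0.15,0,0],[0,0,0.15,0,0]]])

```text
time: 21.18
tool_pos: [0.6143, -0.0314, 0.0966]
ee_rot: [1.0, -0.026, -0.001, 0.001]
ft_force: [-6.9, -5.5, 9.2]
gripper_width: 0.0002
gripper_force: 4.6
```

A sank 3.4 mm, so it rocks and goes to red.

Request:
arm_command(deltas=[[[0,0,-1,0,70],[0,0,-4,0,70],[0,0,-7,0,70],[0,0,-7.5,0,70],[0,0,-7.5,0,70]]])

```text
time: 21.6
tool_pos: [0.6171, -0.0295, 0.1748]
ee_rot: [1.0, -0.025, 0.003, -0.0]
ft_force: [0.5, 0.7, -0.8]
gripper_width: 0.0261
gripper_force: 0.0
```

```bash
python3 go.py .6571 .007 .172 -.051;  python3 - <<'E'
from plant import eyes
from h import *
import pickle
d=eyes.snapshot("scene")["image"]
o=pickle.load(open("snap0.pkl","rb"))["scene"]["image"]
f=lambda i:cv2.resize(i[185:240,272:327],(400,400),interpolation=cv2.INTER_CUBIC)
cv2.imwrite("pics/cmpA.png",np.hstack([f(o),f(d)])[:,:,::-1])
E
```

```text
t 21.6 p [ 0.6171 -0.0295  0.1748] yaw -0.051 tilt 0.0055 F [ 0.46  0.67 -0.78] w 0.0261 gf 0.0 q [ 0.3   0.38 -0.4   1.67  0.16  1.11 -1.77]
d [ 3.81 -3.85  0.28] spin 0.0
```

View pics/cmpA.png

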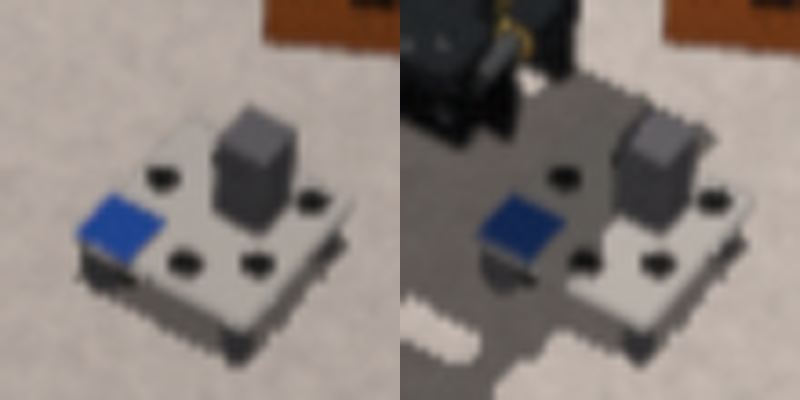

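Stand A is level again at its original place (blue at (120,228) before and (522,228) after in the side-by-side). Grasping.

Request:
arm_command(deltas=[[[1.3,-1.3,0,0,70],[2.9,-2.9,0,0,70],[3.9,-3.8,0,0,70],[3.9,-3.8,0,0,70],[3.9,-3.8,0,0,70]]])

```text
time: 22.07
tool_pos: [0.6557, 0.0066, 0.1699]
ee_rot: [1.0, -0.025, -0.001, -0.0]
ft_force: [-0.6, -0.0, -0.9]
gripper_width: 0.0586
gripper_force: 0.0
```

```bash
python3 go.py .6571 .007 .107 -.051
```

```text
t 22.0667 p [0.6557 0.0066 0.1699] yaw -0.0499 tilt 0.0026 F [-0.65 -0.04 -0.93] w 0.0586 gf 0.0 q [ 0.23  0.46 -0.4   1.57  0.19  1.15 -1.84]
d [ 0.14 -0.05  6.29] spin 0.001
```

Request:
arm_command(deltas=[[[0.1,0,2,0,70],[0.1,0,4.3,0,70],[0.1,0,5.8,0,70],[0.1,0,6.3,0,70],[0.1,0,6.3,0,70]]])

```text
time: 22.48
tool_pos: [0.6557, 0.0049, 0.1067]
ee_rot: [1.0, -0.026, -0.002, 0.0]
ft_force: [-0.4, -0.1, 1.0]
gripper_width: 0.0609
gripper_force: 0.0
```

Request:
arm_command(deltas=[[[0,0,0,0,0],[0,0,0,0,0],[0,0,0,0,0],[0,0,0,0,0],[0,0,0,0,0]]], grip_force=40)

```text
time: 22.9
tool_pos: [0.6576, 0.006, 0.1094]
ee_rot: [1.0, -0.026, 0.001, -0.0]
ft_force: [0.3, 0.0, -0.6]
gripper_width: 0.0351
gripper_force: 0.0
```

Request:
arm_command(deltas=[[[0,0,0,0,0],[0,0,0,0,0],[0,0,0,0,0]]])

```text
time: 23.15
tool_pos: [0.6575, 0.0063, 0.1089]
ee_rot: [1.0, -0.025, 0.0, -0.0]
ft_force: [0.3, 1.1, 1.7]
gripper_width: 0.0238
gripper_force: 39.9
```

```bash
python3 go.py .6571 .007 .285 -.051 .4384 .3502 .285 .071
```

```text
t 23.15 p [0.6575 0.0063 0.1089] yaw -0.0509 tilt 0.0005 F [0.31 1.11 1.71] w 0.0238 gf 39.9 q [ 0.22  0.53 -0.39  1.62  0.22  1.04 -1.86]
d [ -0.04  -0.07 -17.61] spin 0.0
d [-23.59 -33.16  -0.  ] spin -0.122
```

Request:
arm_command(deltas=[[[0,0,-0.6,0,0],[0,0,-2,0,0],[0,0,-4.3,0,0],[0,0,-6.8,0,0],[0,0,-9.3,0,0]]])

```text
time: 23.57
tool_pos: [0.6569, 0.0058, 0.2033]
ee_rot: [1.0, -0.026, -0.0, 0.0]
ft_force: [0.2, 0.4, -3.7]
gripper_width: 0.024
gripper_force: 39.9
```

Request:
arm_command(deltas=[[[0,0,-2.5,0,0],[0,0,-4.9,0,0],[0,0,-6.9,0,0],[0,0,-8,0,0],[0,0,-8.4,0,0]]])

```text
time: 23.98
tool_pos: [0.6579, 0.006, 0.2885]
ee_rot: [1.0, -0.026, 0.002, -0.0]
ft_force: [0.5, 0.1, -3.5]
gripper_width: 0.0237
gripper_force: 39.9
```

Request:
arm_command(deltas=[[[-0.4,-0.6,0,0,0],[-1.4,-1.9,0,0,0],[-2.8,-3.9,0,0,0],[-4.4,-6.2,0,0,0],[-6.2,-8.7,0,0,0]]])

```text
time: 24.4
tool_pos: [0.5978, 0.0974, 0.2837]
ee_rot: [1.0, -0.026, -0.002, 0.0]
ft_force: [-0.0, 1.0, -3.7]
gripper_width: 0.0234
gripper_force: 39.9
```

Request:
arm_command(deltas=[[[-1.8,-2.5,0,0,0],[-3.6,-5,0,0,0],[-5.4,-7.5,0,0,0],[-7.2,-10,0,0,0],[-9,-12.5,0,0,0]]])

```text
time: 24.82
tool_pos: [0.5134, 0.2274, 0.2841]
ee_rot: [1.0, -0.025, -0.001, 0.0]
ft_force: [0.8, 0.5, -3.5]
gripper_width: 0.0238
gripper_force: 39.9
```

```bash
python3 go.py .4384 .3502 .285 .071
```

```text
t 24.8167 p [0.5134 0.2274 0.2841] yaw -0.0498 tilt 0.0027 F [ 0.84  0.53 -3.49] w 0.0238 gf 39.9 q [-0.    0.21 -0.56  1.67  0.11  1.3  -2.21]
d [ -8.1  -11.89  -0.09] spin -0.121
```

Request:
arm_command(deltas=[[[-1.8,-2.6,0,-0.03,0],[-3.6,-5.2,0,-0.06,0],[-5.2,-7.6,0,-0.09,0],[-6.6,-9.6,0,-0.12,0],[-7.6,-11,0,-0.12,0]]])

```text
time: 25.23
tool_pos: [0.442, 0.342, 0.2842]
ee_rot: [0.999, 0.037, -0.001, 0.0]
ft_force: [-0.8, 1.1, -3.9]
gripper_width: 0.0239
gripper_force: 39.9
```

Request:
arm_command(deltas=[[[-0.2,-0.5,0.5,0,0],[-0.2,-0.5,2,0,0],[-0.2,-0.5,4.2,0,0],[-0.2,-0.5,6.4,0,0],[-0.2,-0.5,8.6,0,0]]])

```text
time: 25.65
tool_pos: [0.4426, 0.3433, 0.1974]
ee_rot: [0.999, 0.034, -0.001, 0.001]
ft_force: [0.8, 0.1, -3.6]
gripper_width: 0.0238
gripper_force: 39.9
```

```bash
python3 go.py .4384 .3502 .1129 .071
```

```text
t 25.65 p [0.4426 0.3433 0.1974] yaw 0.0688 tilt 0.002 F [ 0.78  0.13 -3.6 ] w 0.0238 gf 39.9 q [-0.18  0.29 -0.65  1.78  0.19  1.14 -2.39]
d [-0.37 -0.72  8.45] spin -0.002
```

Request:
arm_command(deltas=[[[-0.1,-0.2,2,0,0],[-0.2,-0.4,4,0,0],[-0.2,-0.5,5.7,0,0],[-0.2,-0.5,6.8,0,0],[-0.2,-0.5,7.2,0,0]]])

```text
time: 26.07
tool_pos: [0.4399, 0.3476, 0.1249]
ee_rot: [0.999, 0.034, -0.002, 0.001]
ft_force: [0.9, -0.8, -3.1]
gripper_width: 0.0236
gripper_force: 39.9
```

Request:
arm_command(deltas=[[[0,0,0.2,0,0],[0,0,0.4,0,0],[0,0,0.5,0,0],[0,0,0.5,0,0]]])

```text
time: 26.4
tool_pos: [0.4418, 0.349, 0.1233]
ee_rot: [0.999, 0.034, 0.0, -0.0]
ft_force: [-0.6, -0.0, -3.4]
gripper_width: 0.0239
gripper_force: 39.9
```

```bash
python3 go.py .4384 .3502 .1129 .071
```

```text
t 26.4 p [0.4418 0.349  0.1233] yaw 0.0685 tilt 0.001 F [-0.6  -0.03 -3.39] w 0.0239 gf 39.9 q [-0.22  0.38 -0.63  1.84  0.26  1.   -2.46]
d [-0.33 -0.14  1.04] spin -0.002
```

Request:
arm_command(deltas=[[[0,0,0.3,0,0],[0,0,0.6,0,0],[0,0,0.8,0,0],[0,0,0.95,0,0],[0,0,0.95,0,0]]])

```text
time: 26.82
tool_pos: [0.4415, 0.3488, 0.1131]
ee_rot: [0.999, 0.034, -0.0, 0.0]
ft_force: [0.2, -0.7, -3.7]
gripper_width: 0.0235
gripper_force: 39.9
```

Request:
arm_command(deltas=[[[0,0,0.05,0,0],[0,0,0.1,0,0],[0,0,0.1,0,0]]])

```text
time: 27.07
tool_pos: [0.4416, 0.3489, 0.1128]
ee_rot: [0.999, 0.034, 0.0, 0.0]
ft_force: [-1.0, -2.1, 4.3]
gripper_width: 0.0239
gripper_force: 39.9
```

Request:
arm_command(deltas=[[[0,0,0,0,60],[0,0,0,0,60],[0,0,0,0,60],[0,0,0,0,60],[0,0,0,0,60]]])

```text
time: 27.48
tool_pos: [0.4414, 0.349, 0.1122]
ee_rot: [0.999, 0.034, 0.0, -0.0]
ft_force: [0.2, -0.2, -0.5]
gripper_width: 0.0479
gripper_force: 0.0
```

Request:
arm_command(deltas=[[[0,0,-1.5,0,60],[0,0,-5,0,60],[0,0,-9,0,60],[0,0,-12.5,0,60],[0,0,-14.5,0,60]]])

```text
time: 27.9
tool_pos: [0.442, 0.3499, 0.2615]
ee_rot: [0.999, 0.035, 0.002, -0.001]
ft_force: [1.3, 1.6, 0.2]
gripper_width: 0.0519
gripper_force: 0.0
```

Request:
arm_command(deltas=[[[2,3,0,0,60],[4,6.4,0,0,60],[5.5,9.8,0,0,60],[7,13,0,0,60],[8,16,0,0,60]]])

```text
time: 28.32
tool_pos: [0.5335, 0.1924, 0.2572]
ee_rot: [0.999, 0.034, 0.0, 0.0]
ft_force: [0.6, 0.2, -0.1]
gripper_width: 0.0523
gripper_force: 0.0
```

Request:
arm_command(deltas=[[[1,3,0,0,60],[2,6,0,0,60],[3,9,0,0,60],[3.5,11,0,0,60],[3.5,11,0,0,60]]])

```text
time: 28.73
tool_pos: [0.5763, 0.0814, 0.2567]
ee_rot: [1.0, 0.031, -0.0, 0.001]
ft_force: [-0.2, -0.6, -0.7]
gripper_width: 0.0521
gripper_force: 0.0
```

```bash
python3 - <<'E'
from plant import eyes,ctrl
import cv2
d=eyes.snapshot("top")
cv2.imwrite("pics/t4.png",cv2.resize(d["image"][170:350,80:420],None,fx=2.3,fy=2.3,interpolation=cv2.INTER_CUBIC)[:,:,::-1])
E
```

```text
(no output)
```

View pics/t4.png

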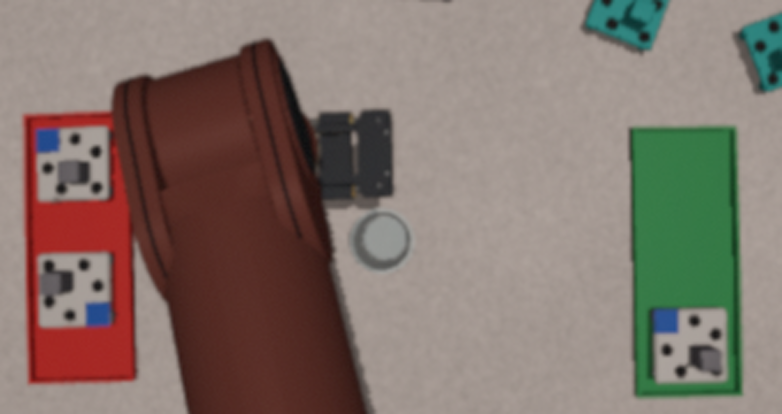

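Red holds stands at crop (74,163) and (75,290), and green holds one at (690,345). All are flat inside the walls and the arm is clear of them. Handing in.

```bash
python3 -c "
from plant import ctrl
print(ctrl.close_job())"
```

```text
the job is handed in; nothing more can be done
None
```

I handed the job in at about 29 s, with the one steady stand in the green tray and the two rocking ones in the red; the last picture showed all three flat and let go, but no verdict came back.

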